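# Bring the pressed heel out of the bench press

## Robot

A 6-joint arm with a two-finger parallel gripper is mounted at the origin on a cart in front of the work surface, level with it; the furniture and walls round the work are solid. World frame = base frame: x ahead of the robot, y to its left, z up, the work surface at z = 0. Lengths are in m, angles in rad, forces in N, time in s.
With the tool pointing down it reaches from about 0.4 to 0.925 m from the base axis. Payload 3.4 kg.
Tool frame: the origin (TCP) lies midway between the tips of the shut fingers; the grasp point (between the pads) lies 19 mm behind it; z points along the fingers, x is the direction in which the jaws open and shut, and the axes are right-handed (so a half turn about z gives the same grasp; the last joint's range is limited). The gripper opens to 85 mm and grips with 20 to 120 N. Pads are 22 mm wide; open, the fingers measure 114 mm over their backs; the gripper's body (76 mm by 85 mm) begins 54 mm behind the grasp point. The pads swing forward as they close: fully open they stand 13 mm farther back than shut.
Start: joints at [-0.073, 0.307, 1.506, -0, 1.328, -0.073], TCP at [0.575, -0, 0.231] pointing down, gripper open.
Joint ranges: [-3.12, 3.12], [-1.05, 2.28], [0.14, 2.33], [-1.42, 4.57], [0.1, 2.73], [-2.68, 2.68]. Speed limits (rad/s): [2.57, 2.57, 3.14, 3.14, 3.14, 3.14].

## Interface

Orientations are given as [roll, pitch, yaw] about the fixed x, y, z axes, in that order (R = Rz(yaw) Ry(pitch) Rx(roll)).
In Python, from bench import status, imaging, robot gives the robot as it stands.
- The arm moves only by the shell command python3 -m crank 'ROWS' [OPENING] [FORCE]. ROWS is JSON, a list of rows, each an object of numbers: "dx", "dy", "dz": the shift along the tool's x, y, z scaled (see below); "rx", "ry", "rz": the turn, a rotation vector about the tool's x, y, z scaled (see below). In form: [{"dx": .., "dy": .., "dz": .., "rx": .., "ry": .., "rz": ..}, ...]. A call has 1 to 5 rows; each row is the pose to reach, as a shift and turn from the pose commanded when the call began, along the tool's axes at that moment, turning the shorter way round; what a row does not reach only later rows make up. The controller multiplies each number of a shift by 0.25 m and each number of a turn by pi rad. A row lasts 1/10 s, in which the tool goes at most 50 mm and 8.59 degrees, less where a joint would pass 70% of its speed; a pose out of reach is approached as far as the arm can. A call with a number of a shift or a turn outside -1 to 1 is refused whole. A call with a gripper value outside its range is refused whole. OPENING is the opening, from -1 (shut) to 1 (fully open), so that 0 is half open, set as the call begins (- or left out, the last holds). The fingers move at their own pace and stop on an object; FORCE is the grip in N (left out, the last holds). Time passes only in rows, so rows that repeat a pose let the fingers close. It gives the time, the measured TCP pose, the force and the opening at its end, in the units of the state.
- status.get_state(): the state, without advancing time (a new reading comes with each control period).
- imaging.read_camera(name): name is "scene" or "side" or "wrist"; returns a dict with "color" (384x512x3 uint8, red, green, blue), "range_z" (384x512 float32, m along the optical axis (not along the pixel's ray), 0 where there is no reading), "fx", "fy", "cx", "cy" (pixels), "R" (3x3) and "t" (3): a world point X has camera coordinates R X + t; the wrist camera has in their place "hand_eye" (4x4, takes a point from camera to tool coordinates, whose origin is the TCP and whose axes are the tool frame's). Camera axes: x right, y down, z forward; pixel columns grow to the right and rows downward; lengths in m; the calibration is good to about 2 mm. The wrist camera is an equidistant fisheye: a pixel r from the principal point sees the ray r / f radians off the axis. A picture is of the moment at which its call begins: read the wrist's pose just before it.
- robot.hand_in(): hands the job in, once; it reports no verdict.
The state is a dict: "clock": time; "joint_pos": joint angles; "qvel": joint speeds; "tau": joint torques, N m; "eef_pos": TCP position; "tcp_rot": TCP orientation; "contact_force": force on the tool from outside, world axes, zero at the start; "torque": the same for the moment, N m; "width": finger opening in m.
Only numpy, scipy, OpenCV 4.12 (cv2) and the standard library are available. Lean on these libraries where they do the work, as an engineer would, in place of code of your own. Each camera call takes 0.05 s, during which the arm holds its last target.

## Task

The rubber heel in the bench press is done: draw the locking bolt all the way out of the work carrier, slide the carrier straight out along its guides until it is free of the strips that hold it down, then lift it by its wooden grip to at least 10 cm above the press bed. Keep the carrier level all the while so that the heel stays in its nest, press nothing hard against the machine, and leave the other things on the bench where they are. Finish while still holding the carrier up in the gripper, level and motionless; do not put it down or let go.

Things in the scene. Friction and masses are not known exactly. Their poses are not given: they have to be found in the camera images.
- press: grey hand-lever bench press, fixed on a dark wooden plinth; place and yaw vary. Origin: on the bench, under the middle of the carrier's grip when the carrier is home; x points into the press, y to its left, z up: the carrier comes out along the press's -x. Plinth x = -110 to 196, y = -71 to 71 mm; bed top 52 mm above the bench; a lug with the bolt reaches y = 125 mm.
- head_edge (a point): middle of the lower front edge of the press head that overhangs the rear: press x = 71 mm, 149 mm above the bench; the head is 56 mm wide, its top at 231 mm. The raised ram (press x = 100 mm, top 288 mm, pad 84 mm above the bench) and the lever (right, behind x = 105 mm) do not move. Axes as the press.
- keepers (a point): midway between the front ends of the two keeper strips, press x = 65 mm. The strips run from there to x = 142 mm, 2.5 mm above the carrier's long edges: it cannot be lifted until drawn out by 77 mm; 90 mm is a good distance. Guides 9 mm high stand on the bed beside the carrier, 2.5 mm play each side. Axes as the press.
- bolt (a joint): locking bolt, a sliding bar on the left of the bed (m): near 0 = in, its tip 9 mm deep in a notch of the carrier's left edge so that the carrier cannot slide; it moves along the press's +y, away from the carrier; 0.020 = fully out against its stop. Friction of 1.5 N holds it where it is left.
- bolt_knob (a point): middle of the bolt's upright round knob, 15 mm in diameter, 29 mm tall, from 71 to 100 mm above the bench, at press x = -45 mm, y = 83 mm while the bolt is in; moves with the bolt. The bolt's housing below it reaches 67 mm above the bench. Axes as the press.
- carrier: loose aluminium plate 215 x 100 x 6 mm, about 0.5 kg, on the press bed, with a raised wooden grip. Origin: underside of the plate below the middle of the grip; x to its rear end (under the head), y left, z up; plate x = -75 to +140 mm. Home: pose of the press, 52 mm higher. With the heel on it, it balances within 4 mm of the grip's middle.
- grip (a point): middle of the carrier's wooden grip: a bar 82 mm long in x, 22 mm thick in y, 26 mm tall (43 to 69 mm above the plate's underside), flat sides, rounded edges, on two posts at x = -30 and +30 mm. Below its front half a steel foot 60 mm wide rises to 24 mm above the plate's underside. Axes as the carrier.
- heel: loose black rubber heel piece 67 x 69 x 9 mm lying in the carrier's nest, a curb 4 mm high and about 4 mm larger than the heel; origin at the middle of its underside. Nest centre at carrier x = 99.5 mm, y = 0, 6 mm above the carrier's underside.
- tin_black: flat black polish tin, 89 x 95 x 27 mm; loose, a bystander to leave alone; origin at the centre of its underside
- pincers: steel pincers, 78 x 164 x 18 mm, lying flat; loose, a bystander to leave alone; origin at the centre of its underside
- glue_spatula: small wooden glue spatula lying flat, 111 x 24 x 4 mm; loose, a bystander to leave alone; origin at the centre of its underside
- heel_spare: spare black rubber heel piece on the bench, 74 x 74 x 9 mm; loose, a bystander to leave alone; origin at the centre of its underside
Mind the look-alikes: they are no part of the job. What is shaped like the heel but yellow is not meant.

How it is judged:
By the outcome, as a careful person would: the job done as asked, in the order asked, and still so for the second after the job is handed in, while the arm keeps its last pose, push and grip.
It also fails if it takes over 48 s, if anything falls off the work surface, if the arm or the gripper's body presses on something with over 40 N, if the wrist force passes 120 N, or if a joint passes its speed limit or range.

## Working session

There is one attempt and no reset: what is moved stays moved. The work goes in short steps, Python scripts to look and compute and a shell command to move; the robot and the scene stay as the last step left them, time stands still between calls to the robot, and variables do not carry over. Pictures are saved under pics/ and viewed, and the job is handed in when it is done.

```bash
ls; mkdir -p pics; python3 - <<'E'
from bench import status, imaging, robot
import cv2,numpy as np
print(status.get_state())
for n in ["scene","side","wrist"]:
    d=imaging.read_camera(n)
    np.savez(f"pics/{n}0.npz",**d)
    cv2.imwrite(f"pics/{n}0.png",cv2.resize(d["color"][:,:,::-1],(800,600),interpolation=cv2.INTER_CUBIC))
    print(n,{k:v for k,v in d.items() if k not in("color","range_z")})
E
```

```text
pics
{'clock': 0.0, 'joint_pos': array([-7.35273844e-02,  3.07557707e-01,  1.50768199e+00,  2.15357784e-05,
        1.32842919e+00, -7.35151534e-02]), 'qvel': array([-0.00146485, -0.00065564, -0.00210324, -0.00136775, -0.00051239,
       -0.00054477]), 'tau': array([-2.40806599e-03, -4.57556927e+01, -2.51919490e+01, -3.95127336e-04,
        1.32516641e-02, -2.41733758e-06]), 'eef_pos': array([5.74285814e-01, 2.01179976e-05, 2.30386581e-01]), 'tcp_rot': array([-3.14141932e+00,  2.06908870e-03, -1.72420558e-05]), 'contact_force': array([-0.09119204, -0.29166861, -0.43702439]), 'torque': array([-0.00476231,  0.03098821,  0.02378523]), 'width': 0.0855748674946657}
scene {'fx': 364.46596027800587, 'fy': 364.46596027800587, 'cx': 260.9146496508401, 'cy': 190.93331873443847, 'R': array([[ 0.88805252, -0.45950437,  0.01478011],
       [-0.30214724, -0.6075664 , -0.73455436],
       [ 0.34651084,  0.64785709, -0.67838885]]), 't': array([-0.43316581,  0.25669718,  0.9923011 ])}
side {'fx': 451.7321005900019, 'fy': 451.7321005900019, 'cx': 249.83215217823061, 'cy': 190.9315991531197, 'R': array([[-0.94717719, -0.32062573,  0.00738253],
       [-0.19903887,  0.56962981, -0.79743677],
       [ 0.25147344, -0.75678333, -0.60335735]]), 't': array([0.4872338 , 0.17375731, 1.24394101])}
wrist {'fx': 297.3186396354542, 'fy': 297.3186396354542, 'cx': 256.10822241648026, 'cy': 186.17524670968135, 'hand_eye': array([[ 9.99999809e-01,  6.07480568e-04,  1.10276878e-04,
         1.68763203e-04],
       [-6.13015831e-04,  9.55649636e-01,  2.94505343e-01,
        -7.50201489e-02],
       [ 7.35202145e-05, -2.94505355e-01,  9.55649826e-01,
        -1.42245667e-01],
       [ 0.00000000e+00,  0.00000000e+00,  0.00000000e+00,
         1.00000000e+00]])}
```

View pics/scene0.png

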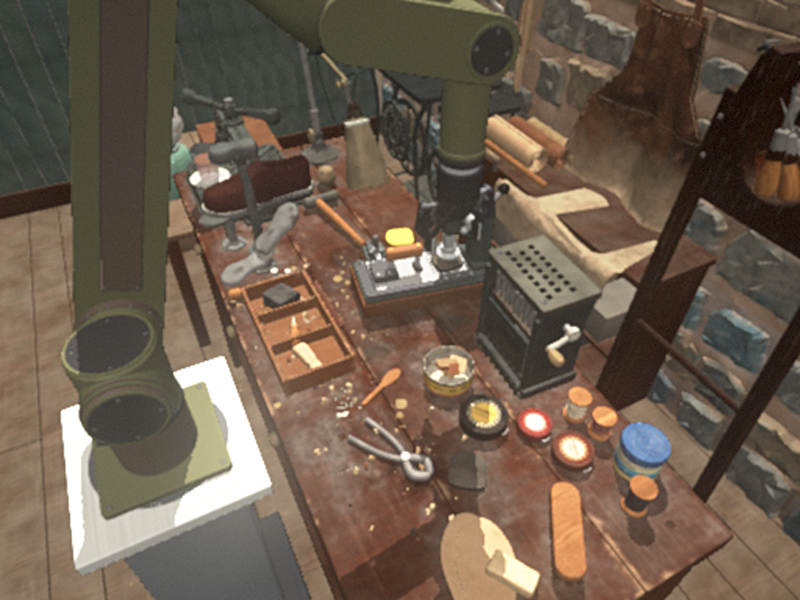

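View pics/side0.png

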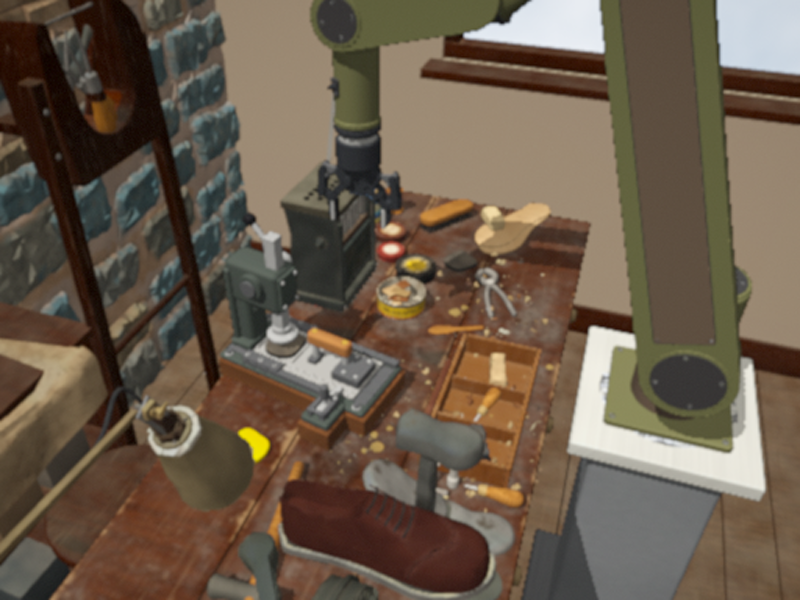

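View pics/wrist0.png

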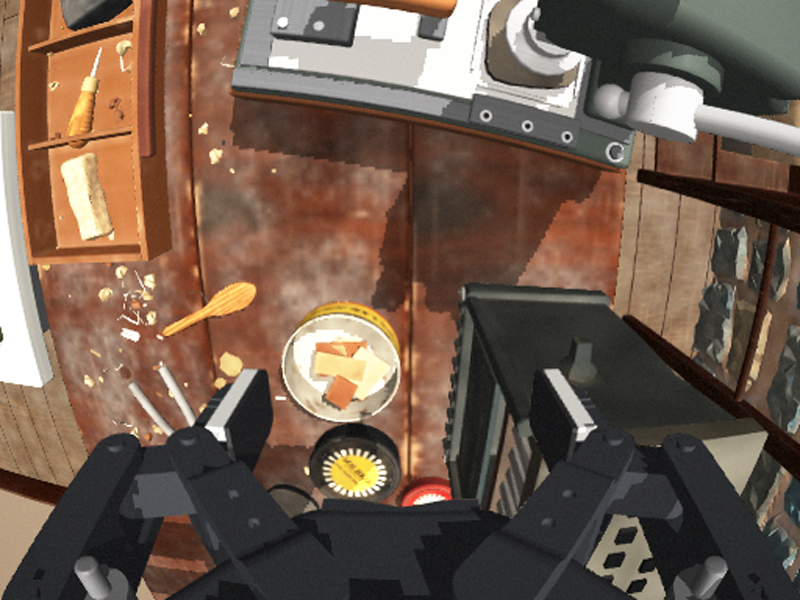

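The scene picture shows the press at about (415,270), with its grip at (405,252). In the side view the grip is at (330,341), the bolt lug and knob near (322,407), and the press points roughly along +x. I'll measure the grip from colour and depth.

```bash
cat > h.py <<'E'
import numpy as np,cv2
def cloud(d):
    h,w=d["range_z"].shape
    u,v=np.meshgrid(np.arange(w),np.arange(h)); z=d["range_z"].astype(float)
    P=np.stack([(u-d["cx"])/d["fx"]*z,(v-d["cy"])/d["fy"]*z,z],-1)
    return (P-d["t"])@d["R"], z>0
E
python3 - <<'E'
from h import *
for n in["scene","side"]:
    d=dict(np.load(f"pics/{n}0.npz")); X,ok=cloud(d)
    hsv=cv2.cvtColor(d["color"],cv2.COLOR_RGB2HSV)
    m=ok&(hsv[...,0]<20)&(hsv[...,1]>120)&(hsv[...,2]>90)&(X[...,2]>.085)&(X[...,2]<.135)&(X[...,0]>.4)&(X[...,0]<.8)&(X[...,1]>.05)
    nl,lab,st,c=cv2.connectedComponentsWithStats(m.astype(np.uint8))
    for i in range(1,nl):
        if st[i,4]>15:
            P=X[lab==i]; print(n,st[i],c[i],P.mean(0),np.percentile(P[:,2],[5,50,95]))
            top=P[P[:,2]>np.percentile(P[:,2],90)-.004]
            r=cv2.minAreaRect((top[:,:2]*1000).astype(np.float32)); print(len(top),r)
    # press region heightmap edges
    y0,y1,x0,x1=(150,300,130,270) if n=="side" else (110,220,210,330)
    cv2.imwrite(f"pics/{n}0c.png",cv2.resize(d["color"][y0:y1,x0:x1,::-1],None,fx=5,fy=5,interpolation=cv2.INTER_CUBIC)[:600,:800])
E
```

```text
scene [247 155  23  12 168] [258.01785714 160.14285714] [0.56315147 0.17034556 0.11705983] [0.10536379 0.11895065 0.12448902]
78 ((564.5286254882812, 174.74301147460938), (24.344953536987305, 77.32927703857422), 78.10267639160156)
side [197 210  28  18 285] [210.65614035 218.54385965] [0.56295971 0.17899402 0.11479977] [0.10294361 0.11714081 0.12237977]
126 ((566.1287231445312, 174.6841583251953), (21.242687225341797, 78.60751342773438), 78.68608093261719)
```

View pics/side0c.png

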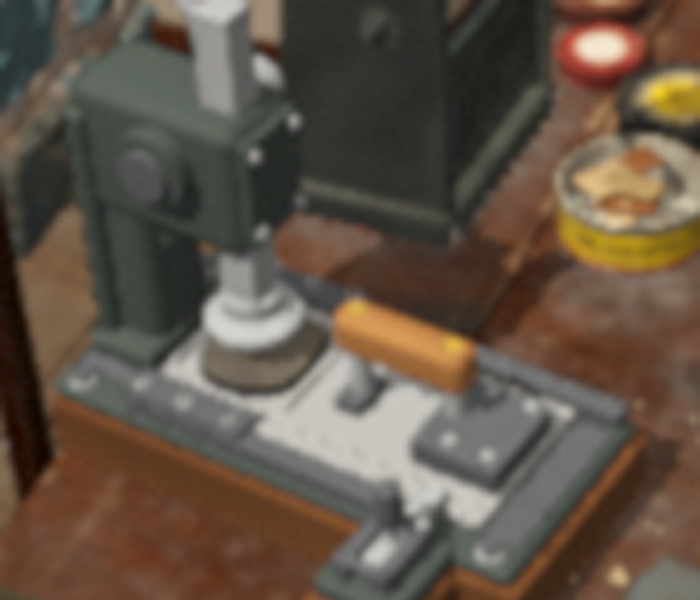

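```bash
python3 - <<'E'
from h import *
for n in["scene","side"]:
    d=dict(np.load(f"pics/{n}0.npz")); X,ok=cloud(d)
    for yaw in [-12]:
        a=np.radians(yaw);R=np.array([[np.cos(a),-np.sin(a)],[np.sin(a),np.cos(a)]])
        L=(X[...,:2]-[.5655,.1747])@R
        L=np.dstack([L,X[...,2]])
        m=ok&(abs(L[...,0]+.045)<.03)&(L[...,1]>.06)&(L[...,1]<.12)&(L[...,2]>.074)&(L[...,2]<.11)
        print(n,m.sum(),(L[m]*1000).round(0)[:60].tolist())
        # bed outer edges: points z .045-.056
        mb=ok&(L[...,2]>.048)&(L[...,2]<.056)&(abs(L[...,0])<.2)&(abs(L[...,1])<.13)
        print("x range",np.percentile(L[mb][:,0],[1,5,95,99]),np.percentile(L[mb][:,1],[1,5,95,99]))
        # plate top at z .058
        r=cv2.minAreaRect
E
```

```text
scene 30 [[-50.0, 88.0, 102.0], [-46.0, 88.0, 101.0], [-44.0, 81.0, 105.0], [-50.0, 84.0, 100.0], [-47.0, 84.0, 99.0], [-45.0, 76.0, 105.0], [-40.0, 84.0, 98.0], [-51.0, 80.0, 98.0], [-48.0, 80.0, 98.0], [-45.0, 75.0, 101.0], [-40.0, 81.0, 96.0], [-52.0, 78.0, 96.0], [-49.0, 77.0, 96.0], [-45.0, 75.0, 97.0], [-41.0, 80.0, 92.0], [-52.0, 78.0, 91.0], [-49.0, 75.0, 94.0], [-45.0, 78.0, 90.0], [-41.0, 77.0, 90.0], [-51.0, 83.0, 83.0], [-49.0, 76.0, 88.0], [-45.0, 77.0, 87.0], [-41.0, 80.0, 84.0], [-52.0, 81.0, 80.0], [-48.0, 80.0, 81.0], [-45.0, 77.0, 82.0], [-41.0, 79.0, 80.0], [-52.0, 79.0, 77.0], [-49.0, 79.0, 77.0], [-46.0, 75.0, 80.0]]
x range [-0.1973999  -0.19130721  0.15665737  0.17164995] [-0.12510988 -0.10831017  0.07544873  0.10959003]
side 56 [[-39.0, 77.0, 98.0], [-43.0, 78.0, 101.0], [-44.0, 75.0, 99.0], [-42.0, 85.0, 102.0], [-42.0, 81.0, 99.0], [-44.0, 80.0, 99.0], [-47.0, 79.0, 100.0], [-50.0, 79.0, 101.0], [-39.0, 85.0, 97.0], [-43.0, 86.0, 100.0], [-45.0, 85.0, 100.0], [-46.0, 82.0, 98.0], [-48.0, 81.0, 99.0], [-49.0, 78.0, 96.0], [-40.0, 87.0, 96.0], [-43.0, 87.0, 98
[... 253 characters left out ...]
.0], [-45.0, 86.0, 91.0], [-48.0, 85.0, 91.0], [-49.0, 83.0, 90.0], [-51.0, 81.0, 90.0], [-43.0, 88.0, 88.0], [-47.0, 89.0, 91.0], [-48.0, 86.0, 89.0], [-50.0, 85.0, 89.0], [-52.0, 83.0, 88.0], [-44.0, 89.0, 85.0], [-46.0, 87.0, 85.0], [-47.0, 85.0, 84.0], [-48.0, 83.0, 83.0], [-52.0, 84.0, 86.0], [-48.0, 74.0, 76.0], [-43.0, 88.0, 81.0], [-45.0, 87.0, 82.0], [-47.0, 85.0, 81.0], [-51.0, 87.0, 84.0], [-49.0, 80.0, 78.0], [-49.0, 76.0, 74.0], [-42.0, 87.0, 77.0], [-46.0, 88.0, 79.0], [-48.0, 87.0, 79.0], [-52.0, 88.0, 83.0], [-50.0, 81.0, 75.0], [-48.0, 87.0, 76.0], [-50.0, 86.0, 76.0]]
x range [-0.19214799 -0.18462607  0.17486114  0.18934682] [-0.11731601 -0.08029191  0.11030283  0.1160672 ]
```

The grip is at about (0.565, 0.175) with its top at 0.121, yaw about -12°. The knob then comes out at press (-45.5, 82), against the given (-45, 83). Next I check for obstacles along the exit path, then refine the yaw.

```bash
python3 - <<'E'
from h import *
a=np.radians(-12);R=np.array([[np.cos(a),-np.sin(a)],[np.sin(a),np.cos(a)]])
for n in["scene","side"]:
    d=dict(np.load(f"pics/{n}0.npz")); X,ok=cloud(d)
    L=np.dstack([(X[...,:2]-[.5655,.1747])@R,X[...,2]])[ok]; W=X[ok]
    print(n,"height by press x (rows -260..-110) , y bins -120..120")
    for x in range(-260,-100,30):
        print(x,[ (int(1000*np.percentile(q,98)) if len(q:=L[(abs(L[:,0]*1000-x)<15)&(abs(L[:,1]*1000-y)<15)][:,2])>2 else -1) for y in range(-150,160,30)])
    print("cabinet", [ (y,int(1000*W[(abs(W[:,1]-y/1000)<.015)&(W[:,0]>.6)&(W[:,0]<.75)&(W[:,2]<.3)&(W[:,2]>.1)][:,0].min()) if ((abs(W[:,1]-y/1000)<.015)&(W[:,0]>.6)&(W[:,0]<.75)&(W[:,2]<.3)&(W[:,2]>.1)).any() else None) for y in range(-150,150,30)])
    # edges of front bed: fit side edges of plinth / white plate
    hsv=cv2.cvtColor(d["color"],cv2.COLOR_RGB2HSV)
    Lf=np.dstack([(X[...,:2]-[.5655,.1747])@R,X[...,2]])
    # long guides: z .058-.066 strip, |y| 50-72
    for s in(1,-1):
        m=ok&(Lf[...,2]>.056)&(Lf[...,2]<.068)&(Lf[...,1]*s>.052)&(Lf[...,1]*s<.075)&(Lf[...,0]>-.08)&(Lf[...,0]<.14)
        if s>0: m&=(abs(Lf[...,0]+.045)>.03)
        q=Lf[m]
        if len(q)>20: print(s,len(q),np.degrees(np.arctan(np.polyfit(q[:,0],q[:,1],1)[0])),q[:,1].mean())
E
python3 -m crank '[{"dx":-0.03,"dy":-0.05,"rz":-0.043},{"dx":-0.06,"dy":-0.1,"rz":-0.086},{"dx":-0.1,"dy":-0.15,"rz":-0.13},{"dx":-0.13,"dy":-0.2,"rz":-0.173},{"dx":-0.16,"dy":-0.24,"rz":-0.2167}]' 0 20
```

```text
scene height by press x (rows -260..-110) , y bins -120..120
-260 [39, 40, 33, 25, 43, 46, 42, 51, 57, 13, 93]
-230 [39, 39, 19, 13, 39, 41, 40, 51, -1, 10, 104]
-200 [10, 39, 49, 51, 53, 55, 51, 50, 4, 7, 9]
-170 [50, 53, 54, 54, 53, 29, 4, 5, 5, 5, 5]
-140 [4, 5, 6, 4, 4, 11, 6, 6, 6, 6, 5]
-110 [4, 9, 4, 58, 53, 55, 55, 54, 6, 6, 6]
cabinet [(-150, 620), (-120, 622), (-90, 624), (-60, 626), (-30, 623), (0, 613), (30, None), (60, None), (90, 657), (120, 642)]
-1 223 0.5088545570938321 -0.060772484337537507
side height by press x (rows -260..-110) , y bins -120..120
-260 [38, 38, 29, 23, 43, 46, -1, 16, 38, 11, 94]
-230 [589, 38, 17, 12, 38, -1, -1, -1, 2, -1, 107]
-200 [650, 38, 46, 48, 51, 53, -1, 23, 3, -1, -1]
-170 [648, 52, 52, 53, 52, 52, -1, 2, 3, -1, 2]
-140 [645, 642, 3, 4, 3, 10, 4, 3, 4, 3, 3]
-110 [642, 642, 4, 57, 52, 51, 53, 50, 4, 3, 2]
cabinet [(-150, 622), (-120, 623), (-90, 625), (-60, 626), (-30, 620), (0, 612), (30, 643), (60, None), (90, 666), (120, 638)]
1 232 1.3867835754473024 0.0608735147724881
-1 159 0.5192231338726445 -0.06044616920033071schema error: expected keys dx, dy, dz, rx, ry, rz
```

Two findings. The tray's rim stands about 50 mm high and starts near press x = -160, close to where the drawn-out carrier will end, so I'll measure it more closely. The move was also refused because every key has to be given.

```bash
python3 -m crank '[{"dx":-0.03,"dy":-0.05,"dz":0,"rx":0,"ry":0,"rz":-0.043},{"dx":-0.06,"dy":-0.1,"dz":0,"rx":0,"ry":0,"rz":-0.086},{"dx":-0.1,"dy":-0.15,"dz":0,"rx":0,"ry":0,"rz":-0.13},{"dx":-0.13,"dy":-0.2,"dz":0,"rx":0,"ry":0,"rz":-0.173},{"dx":-0.16,"dy":-0.24,"dz":0,"rx":0,"ry":0,"rz":-0.2167}]' 0 20
```

```text
clock: 0.65
eef_pos: [0.5343, 0.0606, 0.2309]
tcp_rot: [-3.141, 0.001, 0.687]
contact_force: [-0.3, -0.7, 0.5]
width: 0.0428
```

```bash
cat >> h.py <<'E'
from scipy.spatial.transform import Rotation as Ro
def pose(s):
    T=np.eye(4);T[:3,:3]=Ro.from_euler("xyz",s["tcp_rot"]).as_matrix();T[:3,3]=s["eef_pos"];return T
def need(s,p,yaw):
    "rows numbers to reach p, tool down with yaw(deg); assumes commanded=measured but level"
    T=pose(s); M=Ro.from_euler("xyz",[np.pi,0,np.radians(yaw)]).as_matrix()
    sh=T[:3,:3].T@(np.array(p)-T[:3,3])/.25; r=Ro.from_matrix(T[:3,:3].T@M).as_rotvec()/np.pi
    return sh.round(4),r.round(4)
E
python3 -c "
from h import *;from bench import status
print(need(status.get_state(),[.50,.19,.26],78))"
```

```text
(array([ 0.222 , -0.4874, -0.116 ]), array([-3.000e-04,  1.000e-04, -2.148e-01]))
```

```bash
python3 -m crank '[{"dx":0.05,"dy":-0.1,"dz":-0.02,"rx":0,"ry":0,"rz":-0.043},{"dx":0.09,"dy":-0.2,"dz":-0.05,"rx":0,"ry":0,"rz":-0.086},{"dx":0.13,"dy":-0.29,"dz":-0.07,"rx":0,"ry":0,"rz":-0.13},{"dx":0.18,"dy":-0.39,"dz":-0.1,"rx":0,"ry":0,"rz":-0.173},{"dx":0.22,"dy":-0.487,"dz":-0.116,"rx":0,"ry":0,"rz":-0.2167}]' 0 20
python3 -m crank '[{"dx":0,"dy":0,"dz":0,"rx":0,"ry":0,"rz":0},{"dx":0,"dy":0,"dz":0,"rx":0,"ry":0,"rz":0}]'
python3 - <<'E'
from bench import status, imaging
from h import *
s=status.get_state();d=imaging.read_camera("wrist");np.savez("pics/w1.npz",T=pose(s),**d)
print(s["eef_pos"],s["tcp_rot"])
cv2.imwrite("pics/w1.png",cv2.resize(d["color"][:,:,::-1],(800,600),interpolation=cv2.INTER_CUBIC))
E
```

```text
clock: 1.15
eef_pos: [0.5009, 0.1903, 0.2606]
tcp_rot: [3.141, -0.0, 1.367]
contact_force: [0.4, 0.5, -0.3]
width: 0.0427
clock: 1.35
eef_pos: [0.5008, 0.1893, 0.2601]
tcp_rot: [-3.142, 0.001, 1.361]
contact_force: [-0.2, 0.5, 0.1]
width: 0.0429
[0.50081404 0.1893324  0.26009587] [-3.14152941e+00  7.95200734e-04  1.36145658e+00]
```

View pics/w1.png

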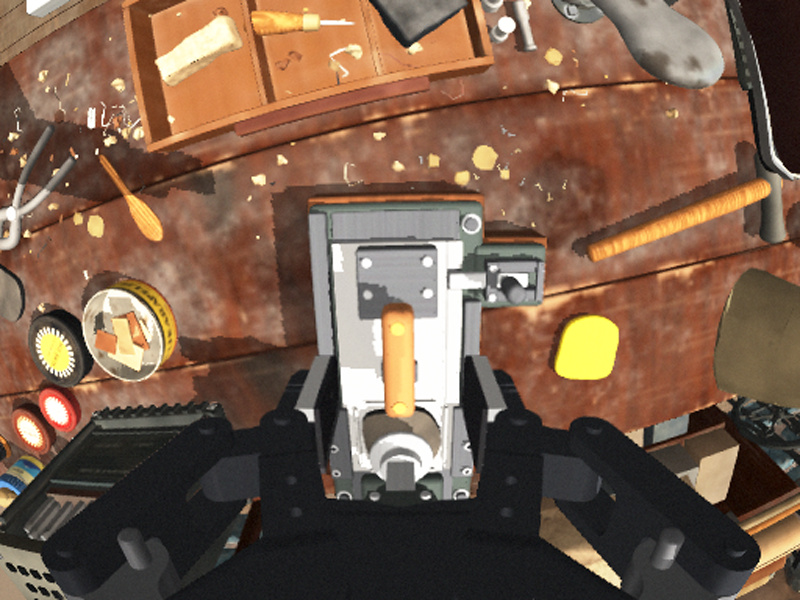

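The wrist view shows the press from above with its front upward. The grip is at (398,360), the knob at (512,290), and the tray rim at about (370,110). Next I fit the yaw and the tray edge from this depth image.

```bash
cat >> h.py <<'E'
def wcloud(d):
    h,w=d["range_z"].shape
    u,v=np.meshgrid(np.arange(w),np.arange(h)); z=d["range_z"].astype(float)
    x=(u-d["cx"])/d["fx"];y=(v-d["cy"])/d["fy"];th=np.hypot(x,y)+1e-9;k=np.tan(th)/th
    P=np.stack([x*k*z,y*k*z,z,np.ones_like(z)],-1)
    M=d["T"]@d["hand_eye"]
    return (P@M.T)[...,:3], (z>0)&(th<1.3)
def loc(X,o=(.5655,.1747),yaw=-12):
    a=np.radians(yaw);R=np.array([[np.cos(a),-np.sin(a)],[np.sin(a),np.cos(a)]])
    return np.dstack([(X[...,:2]-np.array(o))@R,X[...,2]])*1000
E
python3 - <<'E'
from h import *
d=dict(np.load("pics/w1.npz"));X,ok=wcloud(d);L=loc(X)
hsv=cv2.cvtColor(d["color"],cv2.COLOR_RGB2HSV)
m=ok&(hsv[...,0]<20)&(hsv[...,1]>100)&(hsv[...,2]>90)&(L[...,2]>112)&(L[...,2]<130)&(abs(L[...,0])<60)&(abs(L[...,1])<30)
q=L[m];print("grip",len(q),np.median(q[:,2]),cv2.minAreaRect(q[:,:2].astype(np.float32)))
m=ok&(L[...,2]>80)&(L[...,2]<106)&(abs(L[...,0]+45)<20)&(abs(L[...,1]-84)<20)
q=L[m];print("knob",len(q),q.mean(0)); t=q[q[:,2]>94];print("knob top",len(t),t.mean(0) if len(t) else 0,t.min(0),t.max(0))
# guide edges per x bin: outer edge y of z>45 region
for z0,z1 in((47,70),):
    E1=[];E2=[]
    for x in range(-90,60,8):
        b=L[ok&(abs(L[...,0]-x)<4)&(L[...,2]>z0)&(L[...,2]<z1)&(abs(L[...,1])<80)]
        if len(b)>10:
            E1.append((x,b[:,1].min()));E2.append((x,b[:,1].max()))
    E1=np.array(E1);E2=np.array(E2);print("right",E1.round(0).tolist());print("left",E2.round(0).tolist())
    print(np.degrees(np.polyfit(E1[:,0],E1[:,1],1)[0]/1))
# front bed edge
print("front",[ (y,round(L[ok&(abs(L[...,1]-y)<5)&(L[...,2]>46)&(L[...,0]>-140)&(L[...,0]<-60)][:,0].min())) for y in range(-60,61,15)])
print("bench z", np.median(L[ok&(abs(L[...,0]+130)<10)&(abs(L[...,1])<60)][:,2]), "bed", np.median(L[ok&(abs(L[...,0]+98)<6)&(abs(L[...,1])<50)][:,2]))
print("tray edge");
for y in range(-110,60,15):
    b=L[ok&(abs(L[...,1]-y)<6)&(L[...,0]<-125)&(L[...,0]>-230)]
    t=b[b[:,2]>30]
    print(y,len(t),t[:,0].max().round() if len(t) else None, np.percentile(t[:,2],[50,90,100]).round(1) if len(t) else None)
# plate white
E
```

```text
grip 770 119.67684280244231 ((-0.2586250305175781, -0.6099128723144531), (80.56829071044922, 21.673925399780273), 0.7883790135383606)
knob 195 [-47.0528853   80.22751595  95.48938812]
knob top 145 [-46.0748232   80.92394384  98.44466163] [-52.75246693  74.07092677  94.0510571 ] [-38.14458388  88.84149504 100.84739268]
right [[-90.0, -69.0], [-82.0, -68.0], [-74.0, -69.0], [-66.0, -69.0], [-58.0, -68.0], [-50.0, -69.0], [-42.0, -68.0], [-34.0, -68.0], [-26.0, -67.0], [-18.0, -68.0], [-10.0, -67.0], [-2.0, -68.0], [6.0, -67.0], [14.0, -67.0], [22.0, -54.0], [30.0, -53.0], [38.0, -53.0], [46.0, -53.0], [54.0, -52.0]]
left [[-90.0, 63.0], [-82.0, 64.0], [-74.0, 80.0], [-66.0, 80.0], [-58.0, 80.0], [-50.0, 79.0], [-42.0, 78.0], [-34.0, 79.0], [-26.0, 80.0], [-18.0, 79.0], [-10.0, 64.0], [-2.0, 65.0], [6.0, 64.0], [14.0, 64.0], [22.0, 53.0], [30.0, 52.0], [38.0, 53.0], [46.0, 53.0], [54.0, 53.0]]
7.051730583713784
front [(-60, -102), (-45, -101), (-30, -103), (-15, -102), (0, -103), (15, -104), (30, -104), (45, -104), (60, -104)]
bench z -0.21839816424393255 bed 49.77588161937169
tray edge
-110 315 -160.0 [38.3 50.1 52.4]
-95 159 -164.0 [49. 51. 52.]
-80 162 -167.0 [48.5 50.6 52.5]
-65 168 -170.0 [48.7 50.8 52.1]
-50 173 -173.0 [48.9 50.7 51.6]
-35 177 -176.0 [48.7 50.5 51.7]
-20 254 -180.0 [47.  50.4 52.6]
-5 163 -183.0 [48.8 50.6 51.9]
10 163 -186.0 [48.8 50.9 51.6]
25 96 -190.0 [46.7 48.6 50.5]
40 75 -205.0 [46.  47.3 48.4]
55 78 -208.0 [46.5 47.9 48.4]
```

The yaw refines to -11.2°, since the guide, the front edge and the grip all show about +0.8°. The grip is at (0.565, 0.1744). The knob is at (0.537, 0.264), as predicted within 1 mm. The tray edge is at press x of about -173 near the carrier's right corner, so drawing out 85 mm leaves about 13 mm. Now to the knob.

```bash
python3 -c "
from h import *;from bench import status
print(need(status.get_state(),[.5373,.264,.15],78.8))"
```

```text
(array([0.3252, 0.0796, 0.4393]), array([-0.0001,  0.0003, -0.0047]))
```

```bash
python3 -m crank '[{"dx":0.08,"dy":0.02,"dz":0.08,"rx":0,"ry":0,"rz":-0.0045},{"dx":0.18,"dy":0.05,"dz":0.18,"rx":0,"ry":0,"rz":-0.0045},{"dx":0.28,"dy":0.07,"dz":0.29,"rx":0,"ry":0,"rz":-0.0045},{"dx":0.325,"dy":0.08,"dz":0.39,"rx":0,"ry":0,"rz":-0.0045},{"dx":0.325,"dy":0.08,"dz":0.44,"rx":0,"ry":0,"rz":-0.0045}]' 0 20
python3 -m crank '[{"dx":0,"dy":0,"dz":0,"rx":0,"ry":0,"rz":0},{"dx":0,"dy":0,"dz":0,"rx":0,"ry":0,"rz":0}]'
python3 - <<'E'
from bench import status, imaging
from h import *
s=status.get_state();d=imaging.read_camera("wrist");d["T"]=pose(s);np.savez("pics/w2.npz",**d)
print(s["eef_pos"],s["tcp_rot"])
cv2.imwrite("pics/w2.png",cv2.resize(d["color"][:,:,::-1],(800,600),interpolation=cv2.INTER_CUBIC))
X,ok=wcloud(d);L=loc(X,(.5652,.1744),-11.2)
m=ok&(L[...,2]>80)&(L[...,2]<106)&(abs(L[...,0]+45)<16)&(abs(L[...,1]-84)<14)
q=L[m];t=q[q[:,2]>96];print("knob top",len(q),len(t),t.mean(0),t.min(0),t.max(0))
print(need(s,[.5373,.264,.075],78.8))
# tool in press frame
print(loc(np.array([[s["eef_pos"]]]),(.5652,.1744),-11.2))
E
```

```text
clock: 1.9
eef_pos: [0.5373, 0.264, 0.1474]
tcp_rot: [-3.139, 0.002, 1.375]
contact_force: [-0.8, -0.4, -1.2]
width: 0.0426
clock: 2.1
eef_pos: [0.5376, 0.2633, 0.1506]
tcp_rot: [-3.141, 0.001, 1.374]
contact_force: [0.0, -0.2, -0.4]
width: 0.0427
[0.53759929 0.26331311 0.15062969] [-3.14135288e+00  6.39551603e-04  1.37423662e+00]
knob top 448 303 [-44.7117405   83.25322469  98.8738557 ] [-51.43956307  76.16819681  96.05601419] [-36.418007    90.29753723 101.10991226]
(array([ 0.0027, -0.0016,  0.3025]), array([-0.0001,  0.0002, -0.0003]))
[[[-44.34503851  81.85876903 150.6296896 ]]]
```

View pics/w2.png

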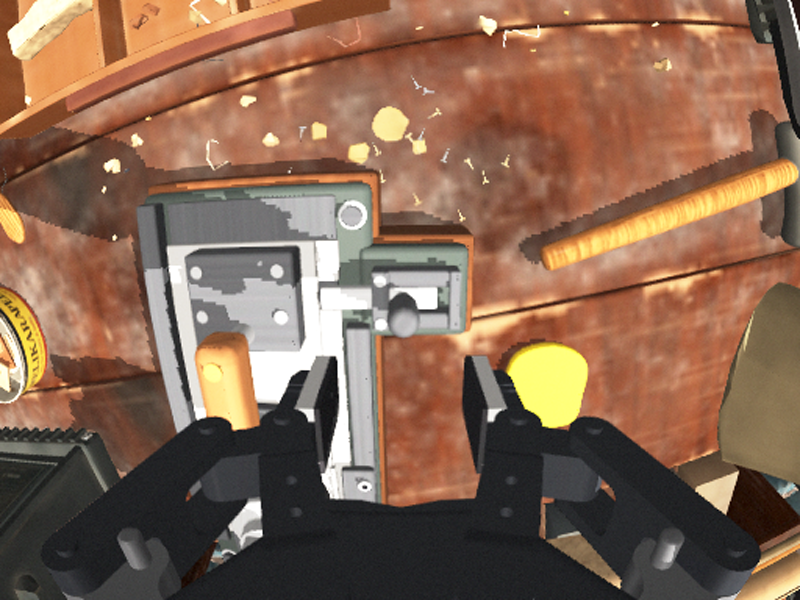

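The knob at picture (403,315) measures press (-44.7, 83.3), as it must be, and is centred between the jaws. I descend and close gently.

```bash
python3 -m crank '[{"dx":0.005,"dy":-0.001,"dz":0.08,"rx":0,"ry":0,"rz":0},{"dx":0.005,"dy":-0.001,"dz":0.16,"rx":0,"ry":0,"rz":0},{"dx":0.005,"dy":-0.001,"dz":0.23,"rx":0,"ry":0,"rz":0},{"dx":0.005,"dy":-0.001,"dz":0.28,"rx":0,"ry":0,"rz":0},{"dx":0.005,"dy":-0.001,"dz":0.3,"rx":0,"ry":0,"rz":0}]' 0 20
python3 -m crank '[{"dx":0,"dy":0,"dz":0,"rx":0,"ry":0,"rz":0},{"dx":0,"dy":0,"dz":0,"rx":0,"ry":0,"rz":0},{"dx":0,"dy":0,"dz":0,"rx":0,"ry":0,"rz":0},{"dx":0,"dy":0,"dz":0,"rx":0,"ry":0,"rz":0},{"dx":0,"dy":0,"dz":0,"rx":0,"ry":0,"rz":0}]' -1 20
```

```text
clock: 2.65
eef_pos: [0.5376, 0.2653, 0.0753]
tcp_rot: [3.142, 0.0, 1.375]
contact_force: [-0.7, -0.2, -0.1]
width: 0.0428
clock: 3.15
eef_pos: [0.5382, 0.2659, 0.0762]
tcp_rot: [3.14, -0.001, 1.376]
contact_force: [-0.0, -1.8, 3.8]
width: 0.0142
```

```bash
python3 -m crank '[{"dx":0.015,"dy":0,"dz":0,"rx":0,"ry":0,"rz":0},{"dx":0.03,"dy":0,"dz":0,"rx":0,"ry":0,"rz":0},{"dx":0.045,"dy":0,"dz":0,"rx":0,"ry":0,"rz":0},{"dx":0.06,"dy":0,"dz":0,"rx":0,"ry":0,"rz":0},{"dx":0.07,"dy":0,"dz":0,"rx":0,"ry":0,"rz":0}]' -1 20
python3 -c "
from h import *;from bench import status
s=status.get_state();print(s['contact_force'],loc(np.array([[s['eef_pos']]]),(.5652,.1744),-11.2))"
```

```text
clock: 3.65
eef_pos: [0.5413, 0.2826, 0.0761]
tcp_rot: [3.141, 0.001, 1.377]
contact_force: [-0.7, -9.2, 8.8]
width: 0.0143
[-0.68176743 -9.21965037  8.78154236] [[[-44.46630551 101.48550892  76.07791372]]]
```

```bash
python3 -m crank '[{"dx":0.005,"dy":0,"dz":-0.004,"rx":0,"ry":0,"rz":0},{"dx":0.01,"dy":0,"dz":-0.004,"rx":0,"ry":0,"rz":0},{"dx":0.01,"dy":0,"dz":-0.004,"rx":0,"ry":0,"rz":0}]' -1 20
python3 - <<'E'
from bench import status, imaging
from h import *
s=status.get_state();print(s['contact_force'],loc(np.array([[s['eef_pos']]]),(.5652,.1744),-11.2))
d=imaging.read_camera("wrist");d["T"]=pose(s)
cv2.imwrite("pics/w3.png",cv2.resize(d["color"][:,:,::-1],(800,600),interpolation=cv2.INTER_CUBIC))
E
```

```text
clock: 3.95
eef_pos: [0.5413, 0.2826, 0.0762]
tcp_rot: [3.141, 0.005, 1.377]
contact_force: [0.6, -10.1, 3.8]
width: 0.0141
[  0.58194078 -10.1377707    3.75738598] [[[-44.50049523 101.44560744  76.17258277]]]
```

View pics/w3.png

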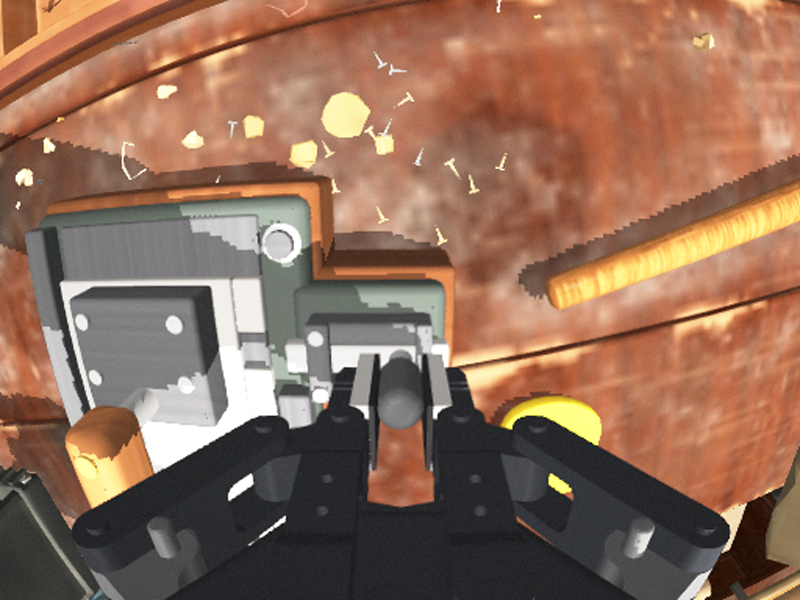

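```bash
python3 - <<'E'
from bench import status, imaging
from h import *
s=status.get_state();d=imaging.read_camera("wrist");d["T"]=pose(s);np.savez("pics/w4.npz",**d)
X,ok=wcloud(d);L=loc(X,(.5652,.1744),-11.2)
u0,u1,v0,v1=240,275,224,276
q=L[v0:v1,u0:u1][ok[v0:v1,u0:u1]];t=q[(q[:,2]>96)&(q[:,2]<104)];
h=np.histogram(t[:,1],bins=np.arange(80,125,2));print(h[0],h[1])
# profile in row of bolt: pixel rows ~227 (356*.64), columns 150..235
for v in (222,227,231):
    print(v,[(u,*L[v,u].round(0).astype(int).tolist(),*d["color"][v,u].tolist()) for u in range(148,212,4)])
E
```

```text
[  0   0   0   0   0   0   0  71  90  97 104 100 111  57  64   0   0   0
   0   0   0   0] [ 80  82  84  86  88  90  92  94  96  98 100 102 104 106 108 110 112 114
 116 118 120 122 124]
222 [(148, -46, 34, 58, 255, 255, 255), (152, -46, 37, 57, 196, 189, 185), (156, -43, 37, 51, 207, 206, 207), (160, -44, 40, 52, 205, 205, 206), (164, -44, 43, 51, 214, 212, 214), (168, -44, 46, 52, 207, 202, 201), (172, -43, 47, 49, 141, 147, 139), (176, -43, 50, 49, 116, 125, 115), (180, -43, 53, 49, 116, 122, 112), (184, -48, 59, 61, 236, 234, 233), (188, -49, 62, 62, 237, 236, 233), (192, -49, 64, 62, 237, 235, 233), (196, -51, 67, 66, 130, 130, 132), (200, -51, 70, 67, 135, 136, 137), (204, -52, 72, 67, 139, 140, 140), (208, -52, 75, 67, 129, 126, 127)]
227 [(148, -43, 34, 57, 255, 255, 255), (152, -42, 36, 56, 255, 255, 255), (156, -41, 37, 53, 216, 216, 212), (160, -41, 40, 52, 205, 203, 203), (164, -40, 42, 51, 217, 215, 219), (168, -41, 45, 52, 208, 208, 207), (172, -40, 48, 51, 161, 160, 159), (176, -40, 50, 50, 181, 193, 179), (180, -40, 53, 50, 114, 124, 112), (184, -46, 59, 62, 242, 240, 239), (188, -46, 61, 61, 245, 244, 243), (192, -45, 63, 60, 245, 244, 243), (196, -48, 67, 67, 157, 157, 157), (200, -48, 70, 67, 135, 133, 136), (204, -48, 72, 67, 135, 136, 136), (208, -48, 74, 67, 128, 127, 129)]
231 [(148, -41, 34, 59, 255, 255, 255), (152, -41, 37, 59, 255, 255, 255), (156, -38, 37, 53, 210, 206, 199), (160, -38, 39, 52, 122, 118, 122), (164, -38, 42, 53, 136, 135, 135), (168, -38, 45, 52, 127, 130, 129), (172, -37, 47, 51, 178, 178, 177), (176, -37, 50, 50, 179, 191, 177), (180, -37, 53, 50, 179, 190, 175), (184, -42, 58, 60, 246, 244, 243), (188, -43, 61, 63, 243, 243, 240), (192, -43, 63, 61, 245, 244, 242), (196, -43, 66, 62, 172, 170, 169), (200, -46, 70, 68, 134, 134, 135), (204, -45, 72, 66, 133, 136, 135), (208, -46, 74, 66, 126, 128, 128)]
```

The bolt tip is now at y of about 58.5, clear of the carrier's edge at 50. Both tip and knob suggest 17.5 to 18.5 mm of the 20 mm travel, so I draw a little further and watch the force.

```bash
python3 -m crank '[{"dx":0.004,"dy":0,"dz":0,"rx":0,"ry":0,"rz":0},{"dx":0.008,"dy":0,"dz":0,"rx":0,"ry":0,"rz":0},{"dx":0.008,"dy":0,"dz":0,"rx":0,"ry":0,"rz":0}]' -1 20
python3 -c "
from h import *;from bench import status
s=status.get_state();print(s['contact_force'],s['torque'],loc(np.array([[s['eef_pos']]]),(.5652,.1744),-11.2))"
```

```text
clock: 4.35
eef_pos: [0.5412, 0.2827, 0.0761]
tcp_rot: [-3.141, 0.009, 1.377]
contact_force: [1.0, -14.4, 4.8]
width: 0.0141
[  0.95567844 -14.39989865   4.81356436] [-2.3095352  -0.0943561  -0.01949713] [[[-44.5415445  101.54761883  76.12012568]]]
```

The bolt is firmly stopped, with no motion for 4 N more. I ease off the force, release, rise and measure the knob with the view clear.

```bash
python3 -m crank '[{"dx":-0.012,"dy":0,"dz":0,"rx":0,"ry":0,"rz":0},{"dx":-0.012,"dy":0,"dz":0,"rx":0,"ry":0,"rz":0}]' -1 20
python3 -m crank '[{"dx":0,"dy":0,"dz":0,"rx":0,"ry":0,"rz":0},{"dx":0,"dy":0,"dz":0,"rx":0,"ry":0,"rz":0},{"dx":0,"dy":0,"dz":0,"rx":0,"ry":0,"rz":0},{"dx":0,"dy":0,"dz":0,"rx":0,"ry":0,"rz":0}]' -0.1 20
python3 -m crank '[{"dx":0,"dy":0,"dz":-0.06,"rx":0,"ry":0,"rz":0},{"dx":0,"dy":0,"dz":-0.14,"rx":0,"ry":0,"rz":0},{"dx":0,"dy":0,"dz":-0.22,"rx":0,"ry":0,"rz":0},{"dx":0,"dy":0,"dz":-0.3,"rx":0,"ry":0,"rz":0},{"dx":0,"dy":0,"dz":-0.3,"rx":0,"ry":0,"rz":0}]' -0.1 20
python3 - <<'E'
from bench import status, imaging
from h import *
s=status.get_state();d=imaging.read_camera("wrist");d["T"]=pose(s);np.savez("pics/w5.npz",**d)
print(s["eef_pos"],s["tcp_rot"])
cv2.imwrite("pics/w5.png",cv2.resize(d["color"][:,:,::-1],(800,600),interpolation=cv2.INTER_CUBIC))
X,ok=wcloud(d);L=loc(X,(.5652,.1744),-11.2)
m=ok&(L[...,2]>80)&(L[...,2]<106)&(abs(L[...,0]+45)<16)&(abs(L[...,1]-100)<16)
q=L[m];t=q[q[:,2]>96];print("knob top",len(q),len(t),t.mean(0),t.min(0),t.max(0))
print(need(s,[.5652,.1744,.15],78.8))
E
```

```text
clock: 4.55
eef_pos: [0.5412, 0.2825, 0.0762]
tcp_rot: [3.141, 0.003, 1.376]
contact_force: [1.0, -7.5, 2.1]
width: 0.0139
clock: 4.95
eef_pos: [0.5412, 0.285, 0.0762]
tcp_rot: [-3.141, -0.0, 1.376]
contact_force: [1.0, 0.8, -0.2]
width: 0.0384
clock: 5.45
eef_pos: [0.5432, 0.2857, 0.1543]
tcp_rot: [3.137, -0.004, 1.376]
contact_force: [-1.1, 0.4, 0.2]
width: 0.0382
[0.54324531 0.28573386 0.15429353] [ 3.13651882 -0.00386565  1.37605071]
knob top 435 303 [-44.82660359 101.6151824   98.82624139] [-51.26395072  94.37265133  96.11505964] [-36.93229366 108.72311856 101.67228615]
(array([-0.42  ,  0.1723,  0.0164]), array([ 0.0016, -0.0012,  0.0002]))
```

View pics/w5.png

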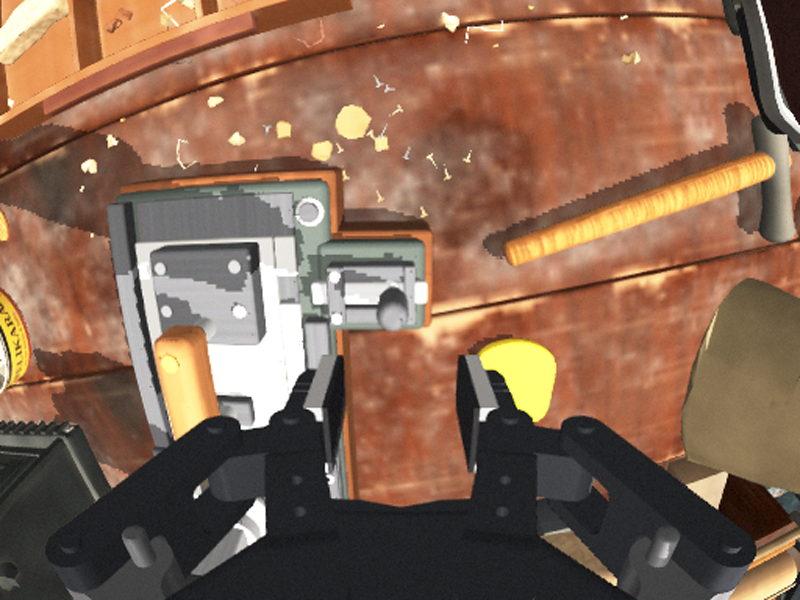

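```bash
python3 - <<'E'
from bench import status, imaging
from h import *
for i in range(2):
    s=status.get_state();d=imaging.read_camera("wrist");d["T"]=pose(s);np.savez(f"pics/w6.npz",**d)
    X,ok=wcloud(d);L=loc(X,(.5652,.1744),-11.2)
    m=ok&(L[...,2]>80)&(L[...,2]<106)&(abs(L[...,0]+45)<16)&(abs(L[...,1]-100)<16)
    q=L[m];t=q[q[:,2]>96];print("knob top",len(t),t.mean(0),(t.min(0)+t.max(0))/2)
s=status.get_state();print(s["eef_pos"],s["tcp_rot"])
hsv=cv2.cvtColor(d["color"],cv2.COLOR_RGB2HSV)
# housing frame extents z>64 both in w2 and w6
for f in("w2","w6"):
    e=dict(np.load(f"pics/{f}.npz"));X,ok=wcloud(e);L=loc(X,(.5652,.1744),-11.2)
    m=ok&(L[...,2]>63.5)&(L[...,2]<70)&(L[...,0]>-75)&(L[...,0]<-15)&(L[...,1]>60)&(L[...,1]<130)
    q=L[m];print(f,"housing",np.percentile(q,[2,98],axis=0).round(1).tolist())
for n in("scene","side"):
    e=imaging.read_camera(n);np.savez(f"pics/{n}6.npz",**e)
    for nm,e in(("before",dict(np.load(f"pics/{n}0.npz"))),("now",e)):
        X,ok=cloud(e);L=loc(X,(.5652,.1744),-11.2)
        m=ok&(L[...,2]>77)&(L[...,2]<106)&(abs(L[...,0]+45)<10)&(L[...,1]>70)&(L[...,1]<118);q=L[m]
        print(n,nm,len(q),q.mean(0).round(1) if len(q) else 0)
E
```

```text
knob top 307 [-44.86594614 101.52497091  98.76327566] [-44.10759343 101.46043455  98.75559433]
knob top 305 [-44.70801369 101.60040835  98.80844049] [-43.87294243 101.43651414  98.58544082]
[0.54063748 0.28438234 0.15055245] [-3.14067161e+00  5.23500530e-04  1.37592174e+00]
w2 housing [[-59.7, 67.5, 63.6], [-28.6, 111.8, 69.1]]
w6 housing [[-59.5, 67.5, 63.7], [-28.8, 112.3, 68.8]]
scene before 30 [-45.3  80.5  91.7]
scene now 32 [-45.4  99.5  92. ]
side before 50 [-44.8  85.2  92. ]
side now 51 [-44.7 103.4  91.5]
```

All three cameras say the bolt moved 18.2 to 19 mm, and it then held against 14 N. That fits the stop if the bolt started slightly out. To rule out a finger catching on the housing, I regrip 5 mm higher and pull once more.

```bash
python3 -m crank '[{"dx":-0.003,"dy":0,"dz":0.08,"rx":0,"ry":0,"rz":0},{"dx":-0.003,"dy":0,"dz":0.16,"rx":0,"ry":0,"rz":0},{"dx":-0.003,"dy":0,"dz":0.23,"rx":0,"ry":0,"rz":0},{"dx":-0.003,"dy":0,"dz":0.27,"rx":0,"ry":0,"rz":0},{"dx":-0.003,"dy":0,"dz":0.28,"rx":0,"ry":0,"rz":0}]' -0.1 30
python3 -m crank '[{"dx":0,"dy":0,"dz":0,"rx":0,"ry":0,"rz":0},{"dx":0,"dy":0,"dz":0,"rx":0,"ry":0,"rz":0},{"dx":0,"dy":0,"dz":0,"rx":0,"ry":0,"rz":0},{"dx":0,"dy":0,"dz":0,"rx":0,"ry":0,"rz":0}]' -1 30
python3 -m crank '[{"dx":0.004,"dy":0,"dz":0,"rx":0,"ry":0,"rz":0},{"dx":0.008,"dy":0,"dz":0,"rx":0,"ry":0,"rz":0},{"dx":0.012,"dy":0,"dz":0,"rx":0,"ry":0,"rz":0},{"dx":0.016,"dy":0,"dz":0,"rx":0,"ry":0,"rz":0},{"dx":0.016,"dy":0,"dz":0,"rx":0,"ry":0,"rz":0}]' -1 30
python3 -c "
from h import *;from bench import status
s=status.get_state();print(s['contact_force'],s['torque'],loc(np.array([[s['eef_pos']]]),(.5652,.1744),-11.2))"
```

```text
clock: 6.2
eef_pos: [0.5398, 0.2831, 0.0791]
tcp_rot: [-3.138, 0.002, 1.376]
contact_force: [0.6, 0.1, -0.0]
width: 0.0383
clock: 6.6
eef_pos: [0.541, 0.2825, 0.0816]
tcp_rot: [3.141, 0.002, 1.376]
contact_force: [-0.3, -5.0, -1.4]
width: 0.0134
clock: 7.1
eef_pos: [0.541, 0.2828, 0.0815]
tcp_rot: [-3.141, 0.008, 1.377]
contact_force: [0.1, -14.9, 1.8]
width: 0.0136
[  0.05246153 -14.87725      1.77714373] [-2.43533874e+00 -7.24131458e-02 -6.40357787e-04] [[[-44.77168451 101.60048357  81.50336582]]]
```

It stops at the same place (101.6), so this is the stop and the bolt is fully out. I release, rise and go above the grip.

```bash
python3 -m crank '[{"dx":-0.015,"dy":0,"dz":0,"rx":0,"ry":0,"rz":0},{"dx":-0.015,"dy":0,"dz":0,"rx":0,"ry":0,"rz":0}]' -1 20
python3 -m crank '[{"dx":0,"dy":0,"dz":0,"rx":0,"ry":0,"rz":0},{"dx":0,"dy":0,"dz":0,"rx":0,"ry":0,"rz":0},{"dx":0,"dy":0,"dz":0,"rx":0,"ry":0,"rz":0},{"dx":0,"dy":0,"dz":0,"rx":0,"ry":0,"rz":0}]' -0.1 20
python3 -m crank '[{"dx":0,"dy":0,"dz":-0.06,"rx":0,"ry":0,"rz":0},{"dx":0,"dy":0,"dz":-0.14,"rx":0,"ry":0,"rz":0},{"dx":0,"dy":0,"dz":-0.22,"rx":0,"ry":0,"rz":0},{"dx":0,"dy":0,"dz":-0.3,"rx":0,"ry":0,"rz":0},{"dx":0,"dy":0,"dz":-0.3,"rx":0,"ry":0,"rz":0}]' -0.1 20
python3 -m crank '[{"dx":0,"dy":0,"dz":-0.3,"rx":0,"ry":0,"rz":0}]' 2>&1 | head -1
python3 - <<'E'
from bench import status, imaging
from h import *
s=status.get_state();print(s["eef_pos"],s["tcp_rot"])
print(need(s,[.5652,.1744,.17],78.8))
d=imaging.read_camera("side");X,ok=cloud(d);L=loc(X,(.5652,.1744),-11.2)
m=ok&(L[...,2]>77)&(L[...,2]<106)&(abs(L[...,0]+45)<10)&(L[...,1]>70)&(L[...,1]<118);print(len(L[m]),L[m].mean(0))
E
```

```text
clock: 7.3
eef_pos: [0.541, 0.2826, 0.0816]
tcp_rot: [3.141, 0.001, 1.375]
contact_force: [-1.1, -7.1, 0.4]
width: 0.0135
clock: 7.7
eef_pos: [0.5415, 0.2847, 0.0817]
tcp_rot: [3.141, -0.001, 1.376]
contact_force: [-0.3, 0.7, -0.0]
width: 0.0384
clock: 8.2
eef_pos: [0.5433, 0.2853, 0.1595]
tcp_rot: [3.136, -0.004, 1.376]
contact_force: [0.0, 0.7, 0.7]
width: 0.0385
clock: 8.3
[0.53647288 0.28215303 0.20012162] [-3.12967945  0.00803211  1.37591267]
(array([-0.3996,  0.1977,  0.1214]), array([-0.0038,  0.0026,  0.0002]))
53 [-44.87976519 103.61548905  91.03014171]
```

```bash
python3 -m crank '[{"dx":0,"dy":0,"dz":0,"rx":0,"ry":0,"rz":0},{"dx":0,"dy":0,"dz":0,"rx":0,"ry":0,"rz":0},{"dx":0,"dy":0,"dz":0,"rx":0,"ry":0,"rz":0}]' 0 20
python3 - <<'E'
from bench import status
from h import *
s=status.get_state();print(need(s,[.5652,.1744,.16],78.8))
E
```

```text
clock: 8.65
eef_pos: [0.54, 0.2836, 0.2046]
tcp_rot: [-3.139, 0.002, 1.376]
contact_force: [-1.6, -0.2, 0.5]
width: 0.0427
(array([-0.4087,  0.1839,  0.1786]), array([-0.0008,  0.0005,  0.0002]))
```

```bash
python3 -m crank '[{"dx":-0.1,"dy":0.045,"dz":0,"rx":0,"ry":0,"rz":0},{"dx":-0.22,"dy":0.095,"dz":0.04,"rx":0,"ry":0,"rz":0},{"dx":-0.33,"dy":0.145,"dz":0.09,"rx":0,"ry":0,"rz":0},{"dx":-0.4,"dy":0.18,"dz":0.14,"rx":0,"ry":0,"rz":0},{"dx":-0.408,"dy":0.183,"dz":0.18,"rx":0,"ry":0,"rz":0}]' 0.1 20
python3 -m crank '[{"dx":0,"dy":0,"dz":0,"rx":0,"ry":0,"rz":0},{"dx":0,"dy":0,"dz":0,"rx":0,"ry":0,"rz":0},{"dx":0,"dy":0,"dz":0,"rx":0,"ry":0,"rz":0}]' 0.1 20
python3 - <<'E'
from bench import status, imaging
from h import *
s=status.get_state();d=imaging.read_camera("wrist");d["T"]=pose(s);np.savez("pics/w7.npz",**d)
cv2.imwrite("pics/w7.png",cv2.resize(d["color"][:,:,::-1],(800,600),interpolation=cv2.INTER_CUBIC))
print(s["eef_pos"],loc(np.array([[s['eef_pos']]]),(.5652,.1744),-11.2))
X,ok=wcloud(d);L=loc(X,(.5652,.1744),-11.2)
hsv=cv2.cvtColor(d["color"],cv2.COLOR_RGB2HSV)
m=ok&(hsv[...,0]<20)&(hsv[...,1]>100)&(hsv[...,2]>60)&(L[...,2]>112)&(L[...,2]<130)&(abs(L[...,0])<60)&(abs(L[...,1])<30)
q=L[m];print("grip",len(q),np.median(q[:,2]),cv2.minAreaRect(q[:,:2].astype(np.float32)))
E
```

```text
clock: 9.15
eef_pos: [0.5656, 0.1725, 0.159]
tcp_rot: [-3.139, 0.002, 1.373]
contact_force: [0.1, 0.1, -0.8]
width: 0.0467
clock: 9.45
eef_pos: [0.5664, 0.1761, 0.1616]
tcp_rot: [3.141, -0.001, 1.377]
contact_force: [-0.7, 0.6, 0.3]
width: 0.0471
[0.56635911 0.17611076 0.16157831] [[[  0.80474213   1.90331923 161.5783051 ]]]
grip 3164 120.05756532361345 ((-0.35784149169921875, -0.15052318572998047), (80.0198974609375, 21.939727783203125), 0.2668994665145874)
```

View pics/w7.png

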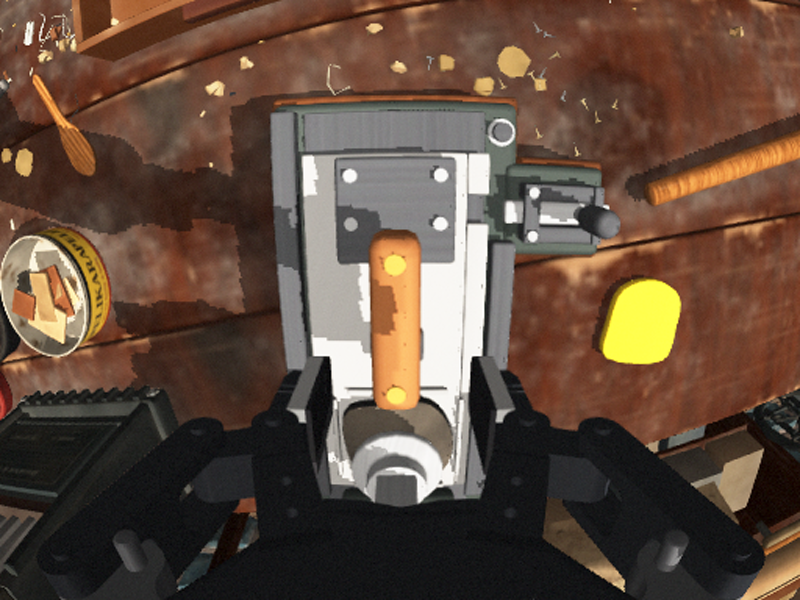

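The grip sits between the jaws, at picture (396,320), press (-0.4, -0.2), yaw within 0.3°. I descend and grip.

```bash
python3 -m crank '[{"dx":-0.004,"dy":-0.002,"dz":0.07,"rx":0,"ry":0,"rz":0},{"dx":-0.004,"dy":-0.002,"dz":0.15,"rx":0,"ry":0,"rz":0},{"dx":-0.004,"dy":-0.002,"dz":0.22,"rx":0,"ry":0,"rz":0},{"dx":-0.004,"dy":-0.002,"dz":0.27,"rx":0,"ry":0,"rz":0},{"dx":-0.004,"dy":-0.002,"dz":0.284,"rx":0,"ry":0,"rz":0}]' 0.1 20
python3 -m crank '[{"dx":0,"dy":0,"dz":0,"rx":0,"ry":0,"rz":0},{"dx":0,"dy":0,"dz":0,"rx":0,"ry":0,"rz":0}]' 0.1 20
python3 -c "
from h import *;from bench import status
s=status.get_state();print(s['contact_force'],loc(np.array([[s['eef_pos']]]),(.5652,.1744),-11.2))"
python3 -m crank '[{"dx":0,"dy":0,"dz":0,"rx":0,"ry":0,"rz":0},{"dx":0,"dy":0,"dz":0,"rx":0,"ry":0,"rz":0},{"dx":0,"dy":0,"dz":0,"rx":0,"ry":0,"rz":0},{"dx":0,"dy":0,"dz":0,"rx":0,"ry":0,"rz":0}]' -1 40
python3 -c "
from h import *;from bench import status
s=status.get_state();print(s['contact_force'],loc(np.array([[s['eef_pos']]]),(.5652,.1744),-11.2))"
```

```text
clock: 10.0
eef_pos: [0.5647, 0.1745, 0.0893]
tcp_rot: [-3.14, 0.001, 1.377]
contact_force: [-1.0, -0.4, 0.6]
width: 0.0474
clock: 10.2
eef_pos: [0.5663, 0.1745, 0.0911]
tcp_rot: [3.14, -0.001, 1.376]
contact_force: [1.1, -0.3, -0.1]
width: 0.0471
[ 1.08370772 -0.33067502 -0.07436918] [[[ 1.01645105  0.29193005 91.09313915]]]
clock: 10.6
eef_pos: [0.5662, 0.1739, 0.0913]
tcp_rot: [3.14, -0.0, 1.376]
contact_force: [-1.2, -1.7, 6.1]
width: 0.0215
[-1.19145543 -1.69105881  6.08267682] [[[ 1.04160047 -0.28343319 91.2771371 ]]]
```

Gripped at 21.5 mm, pressing down about 6 N. I ease up 1 mm and begin sliding out along press -x (tool -y), slowly.

```bash
python3 -m crank '[{"dx":0,"dy":0,"dz":-0.004,"rx":0,"ry":0,"rz":0},{"dx":0,"dy":-0.02,"dz":-0.004,"rx":0,"ry":0,"rz":0},{"dx":0,"dy":-0.04,"dz":-0.004,"rx":0,"ry":0,"rz":0},{"dx":0,"dy":-0.06,"dz":-0.004,"rx":0,"ry":0,"rz":0},{"dx":0,"dy":-0.08,"dz":-0.004,"rx":0,"ry":0,"rz":0}]' -1 60
python3 - <<'E'
from bench import status, imaging
from h import *
s=status.get_state();print(s['contact_force'],s['torque'],s['width'],loc(np.array([[s['eef_pos']]]),(.5652,.1744),-11.2))
d=imaging.read_camera("wrist");d["T"]=pose(s)
cv2.imwrite("pics/w8.png",cv2.resize(d["color"][:,:,::-1],(800,600),interpolation=cv2.INTER_CUBIC))
E
```

```text
clock: 11.1
eef_pos: [0.5458, 0.1782, 0.0913]
tcp_rot: [3.141, -0.0, 1.376]
contact_force: [1.1, -0.1, -1.7]
width: 0.0209
[ 1.05011976 -0.06832905 -1.72043515] [-0.02875924 -0.1980677   0.00889933] 0.02091689854106287 [[[-1.97683704e+01 -7.44063084e-03  9.13339351e+01]]]
```

View pics/w8.png

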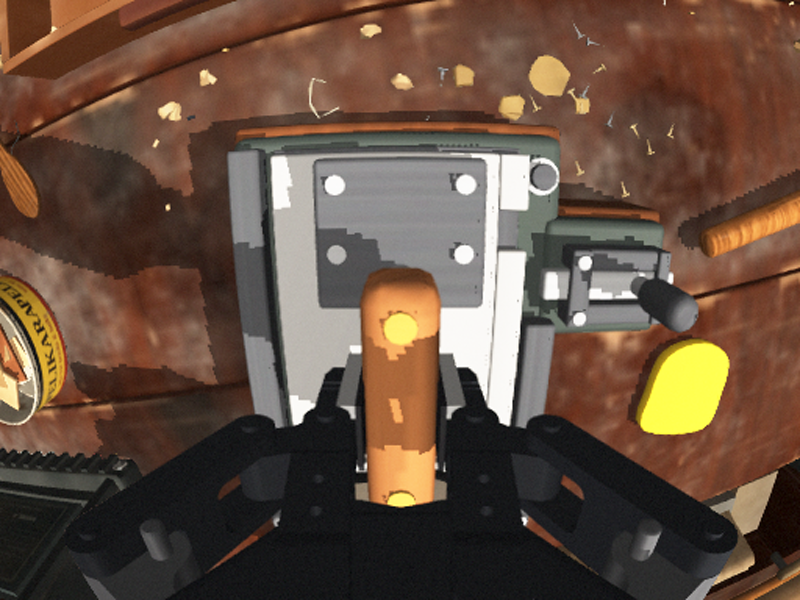

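The carrier has moved 20 mm out, its front now over the front bed strip at picture (380,160). The forces are small, so I continue.

```bash
python3 -m crank '[{"dx":0,"dy":-0.03,"dz":0,"rx":0,"ry":0,"rz":0},{"dx":0,"dy":-0.06,"dz":0,"rx":0,"ry":0,"rz":0},{"dx":0,"dy":-0.09,"dz":0,"rx":0,"ry":0,"rz":0},{"dx":0,"dy":-0.12,"dz":0,"rx":0,"ry":0,"rz":0},{"dx":0,"dy":-0.14,"dz":0,"rx":0,"ry":0,"rz":0}]' -1 60
python3 -c "
from h import *;from bench import status
s=status.get_state();print(s['contact_force'],s['torque'],loc(np.array([[s['eef_pos']]]),(.5652,.1744),-11.2))"
```

```text
clock: 11.65
eef_pos: [0.5106, 0.1849, 0.0913]
tcp_rot: [-3.141, 0.0, 1.376]
contact_force: [3.9, -1.3, 2.6]
width: 0.0214
[ 3.90747596 -1.33192982  2.59866762] [-0.13390189 -1.06578577  0.03326588] [[[-55.5945601   -0.28880194  91.34649112]]]
```

```bash
python3 -m crank '[{"dx":0,"dy":-0.03,"dz":0,"rx":0,"ry":0,"rz":0},{"dx":0,"dy":-0.06,"dz":0,"rx":0,"ry":0,"rz":0},{"dx":0,"dy":-0.09,"dz":0,"rx":0,"ry":0,"rz":0},{"dx":0,"dy":-0.11,"dz":0,"rx":0,"ry":0,"rz":0},{"dx":0,"dy":-0.118,"dz":0,"rx":0,"ry":0,"rz":0}]' -1 60
python3 -m crank '[{"dx":0,"dy":0,"dz":0,"rx":0,"ry":0,"rz":0},{"dx":0,"dy":0,"dz":0,"rx":0,"ry":0,"rz":0},{"dx":0,"dy":0,"dz":0,"rx":0,"ry":0,"rz":0}]' -1 60
python3 - <<'E'
from bench import status, imaging
from h import *
s=status.get_state();print(s['contact_force'],s['torque'],s['width'],loc(np.array([[s['eef_pos']]]),(.5652,.1744),-11.2))
d=imaging.read_camera("wrist");d["T"]=pose(s);np.savez("pics/w9.npz",**d)
cv2.imwrite("pics/w9.png",cv2.resize(d["color"][:,:,::-1],(800,600),interpolation=cv2.INTER_CUBIC))
X,ok=wcloud(d);L=loc(X,(.5652,.1744),-11.1)
for y in range(-45,50,15):
    b=L[ok&(abs(L[...,1]-y)<5)&(L[...,2]>54)&(L[...,2]<66)&(L[...,0]<-110)&(L[...,0]>-168)]
    t=L[ok&(abs(L[...,1]-y)<5)&(L[...,0]<-165)&(L[...,0]>-230)&(L[...,2]>30)]
    print(y,"plate front",b[:,0].min().round(1) if len(b) else None,"tray",t[:,0].max().round(1) if len(t) else None)
d=imaging.read_camera("side");np.savez("pics/side9.npz",**d)
cv2.imwrite("pics/side9.png",cv2.resize(d["color"][150:300,120:320,::-1],(800,600),interpolation=cv2.INTER_CUBIC))
E
```

```text
clock: 12.15
eef_pos: [0.4819, 0.1906, 0.0914]
tcp_rot: [-3.141, 0.0, 1.376]
contact_force: [3.7, -0.9, -2.5]
width: 0.0212
clock: 12.45
eef_pos: [0.4816, 0.1907, 0.0913]
tcp_rot: [-3.14, 0.0, 1.376]
contact_force: [-2.0, 1.7, 4.4]
width: 0.0209
[-2.0462785   1.72608089  4.41948533] [0.2382852  0.09179036 0.08321604] 0.020887209332595233 [[[-85.13325172  -0.28446099  91.32757357]]]
-45 plate front -160.3 tray -174.4
-30 plate front -160.3 tray -177.7
-15 plate front -159.9 tray -180.5
0 plate front -160.3 tray -183.3
15 plate front -159.8 tray -186.1
30 plate front -160.2 tray -189.8
45 plate front -160.2 tray -204.4
```

View pics/w9.png

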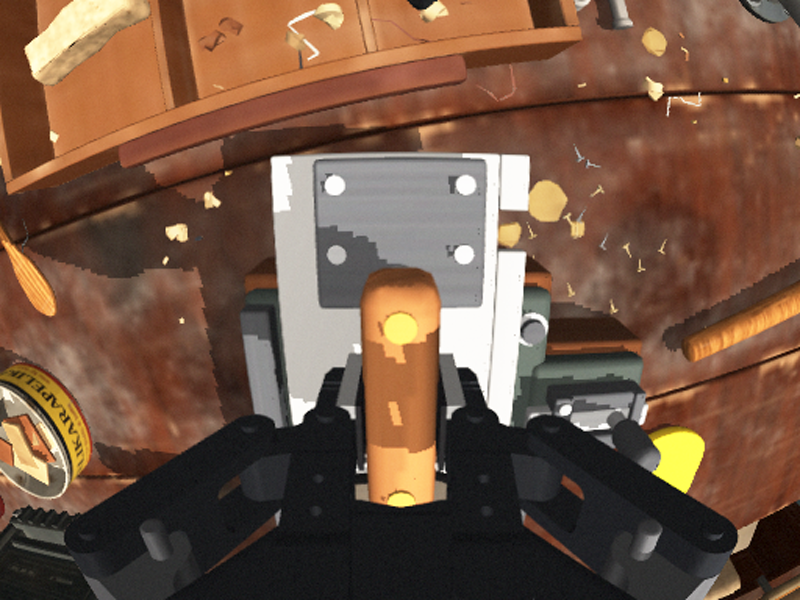

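View pics/side9.png

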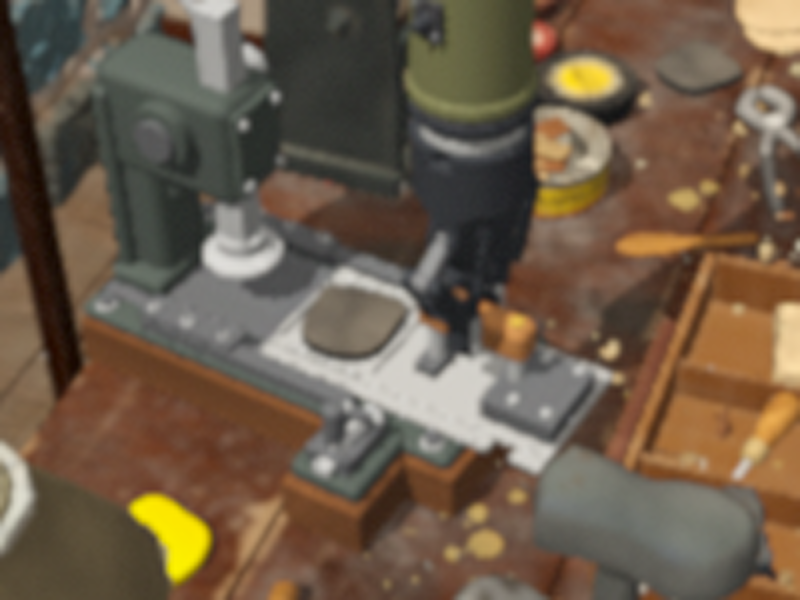

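The carrier is drawn out about 85 mm. Its front edge is at press x = -160, the tray at -174 or farther, and the rear about 10 mm clear of the strips. The heel lies in the nest at (350,320) in the side crop. Now I lift slowly.

```bash
python3 -m crank '[{"dx":0,"dy":0,"dz":-0.008,"rx":0,"ry":0,"rz":0},{"dx":0,"dy":0,"dz":-0.02,"rx":0,"ry":0,"rz":0},{"dx":0,"dy":0,"dz":-0.035,"rx":0,"ry":0,"rz":0},{"dx":0,"dy":0,"dz":-0.05,"rx":0,"ry":0,"rz":0},{"dx":0,"dy":0,"dz":-0.06,"rx":0,"ry":0,"rz":0}]' -1 60
python3 -m crank '[{"dx":0,"dy":0,"dz":0,"rx":0,"ry":0,"rz":0},{"dx":0,"dy":0,"dz":0,"rx":0,"ry":0,"rz":0}]' -1 60
python3 - <<'E'
from bench import status, imaging
from h import *
s=status.get_state();print(s['contact_force'],s['torque'],s['width'],loc(np.array([[s['eef_pos']]]),(.5652,.1744),-11.2))
d=imaging.read_camera("wrist");d["T"]=pose(s);np.savez("pics/w10.npz",**d)
X,ok=wcloud(d);L=loc(X,(.5652,.1744),-11.1)
for y in (-40,-25,0,25,40):
    b=L[ok&(abs(L[...,1]-y)<4)&(L[...,2]>60)&(L[...,2]<85)&(L[...,0]<-148)&(L[...,0]>-170)]
    print(y,len(b),np.median(b,axis=0).round(1) if len(b) else None)
E
```

```text
clock: 13.05
eef_pos: [0.4827, 0.1904, 0.1065]
tcp_rot: [-3.142, 0.0, 1.376]
contact_force: [-0.7, -0.1, -5.5]
width: 0.0211
clock: 13.25
eef_pos: [0.4827, 0.1905, 0.1064]
tcp_rot: [3.141, -0.0, 1.376]
contact_force: [1.0, -0.4, -5.9]
width: 0.0212
[ 0.97172507 -0.38983847 -5.90646286] [-0.01579531 -0.03780652  0.00182646] 0.021226259251539217 [[[-84.0480535   -0.24148922 106.37821899]]]
-40 238 [-153.5  -40.1   72.8]
-25 54 [-158.2  -24.9   73.1]
0 39 [-158.5   -0.    72.7]
25 54 [-158.5   25.1   72.3]
40 248 [-153.8   40.    72.6]
```

Fully lifted (5.9 N) and level. I raise it further in gentle steps.

```bash
python3 -m crank '[{"dx":0,"dy":0,"dz":-0.015,"rx":0,"ry":0,"rz":0},{"dx":0,"dy":0,"dz":-0.05,"rx":0,"ry":0,"rz":0},{"dx":0,"dy":0,"dz":-0.1,"rx":0,"ry":0,"rz":0},{"dx":0,"dy":0,"dz":-0.15,"rx":0,"ry":0,"rz":0},{"dx":0,"dy":0,"dz":-0.2,"rx":0,"ry":0,"rz":0}]' -1 60
python3 -m crank '[{"dx":0,"dy":0,"dz":-0.05,"rx":0,"ry":0,"rz":0},{"dx":0,"dy":0,"dz":-0.1,"rx":0,"ry":0,"rz":0},{"dx":0,"dy":0,"dz":-0.15,"rx":0,"ry":0,"rz":0},{"dx":0,"dy":0,"dz":-0.19,"rx":0,"ry":0,"rz":0},{"dx":0,"dy":0,"dz":-0.22,"rx":0,"ry":0,"rz":0}]' -1 60
python3 -m crank '[{"dx":0,"dy":0,"dz":-0.015,"rx":0,"ry":0,"rz":0},{"dx":0,"dy":0,"dz":-0.025,"rx":0,"ry":0,"rz":0},{"dx":0,"dy":0,"dz":-0.03,"rx":0,"ry":0,"rz":0},{"dx":0,"dy":0,"dz":-0.03,"rx":0,"ry":0,"rz":0},{"dx":0,"dy":0,"dz":-0.03,"rx":0,"ry":0,"rz":0}]' -1 60
python3 -m crank '[{"dx":0,"dy":0,"dz":0,"rx":0,"ry":0,"rz":0},{"dx":0,"dy":0,"dz":0,"rx":0,"ry":0,"rz":0},{"dx":0,"dy":0,"dz":0,"rx":0,"ry":0,"rz":0},{"dx":0,"dy":0,"dz":0,"rx":0,"ry":0,"rz":0},{"dx":0,"dy":0,"dz":0,"rx":0,"ry":0,"rz":0}]' -1 60
python3 - <<'E'
from bench import status, imaging
from h import *
s=status.get_state();print(s['contact_force'],s['torque'],s['width'],np.abs(s['qvel']).max(),s['eef_pos'])
d=imaging.read_camera("wrist");d["T"]=pose(s)
X,ok=wcloud(d);L=loc(X,(.5652,.1744),-11.1)
for y in (-40,-25,0,25,40):
    b=L[ok&(abs(L[...,1]-y)<4)&(L[...,2]>150)&(L[...,2]<220)&(L[...,0]<-148)&(L[...,0]>-170)]
    print(y,len(b),np.median(b,axis=0).round(1) if len(b) else None)
d=imaging.read_camera("side");np.savez("pics/side11.npz",**d)
X,ok=cloud(d);L=loc(X,(.5652,.1744),-11.1)
# plate plane fit: bright low-sat points
m=ok&(L[...,2]>150)&(L[...,2]<215)&(L[...,0]>-165)&(L[...,0]<60)&(abs(L[...,1])<50)&(d["color"].min(-1)>170)
q=L[m];A=np.c_[q[:,:2],np.ones(len(q))]
for _ in range(4):
    c=np.linalg.lstsq(A,q[:,2],rcond=None)[0];r=q[:,2]-A@c;k=abs(r)<3*max(np.median(abs(r)),.5);A,q=A[k],q[k]
print("plane",len(q),np.degrees(c[:2]),c[2])
cv2.imwrite("pics/side11.png",cv2.resize(d["color"][110:300,100:353,::-1],(800,600),interpolation=cv2.INTER_CUBIC))
E
```

```text
clock: 13.8
eef_pos: [0.4827, 0.1905, 0.1574]
tcp_rot: [3.141, -0.0, 1.376]
contact_force: [0.3, -0.0, -5.6]
width: 0.0213
clock: 14.3
eef_pos: [0.4829, 0.1906, 0.2125]
tcp_rot: [3.14, -0.001, 1.376]
contact_force: [-0.0, 0.2, -4.7]
width: 0.0209
clock: 14.8
eef_pos: [0.4824, 0.1904, 0.2183]
tcp_rot: [-3.141, 0.0, 1.376]
contact_force: [-0.2, -0.3, -5.7]
width: 0.0213
clock: 15.3
eef_pos: [0.4827, 0.1905, 0.2188]
tcp_rot: [-3.142, 0.0, 1.376]
contact_force: [-0.4, 0.6, -7.0]
width: 0.0213
[-0.4476908   0.57314506 -7.02904707] [ 0.00502588 -0.0327715   0.04588942] 0.021290263813245523 0.0008642002770291106 [0.48266613 0.19049865 0.21879815]
-40 241 [-153.6  -40.   185.3]
-25 301 [-153.6  -24.8  203.1]
0 309 [-153.8    0.   202.9]
25 314 [-153.6   24.9  202.9]
40 248 [-153.9   39.9  185. ]
plane 693 [ 0.02629963 -0.31954011] 185.45282648719805
```

View pics/side11.png

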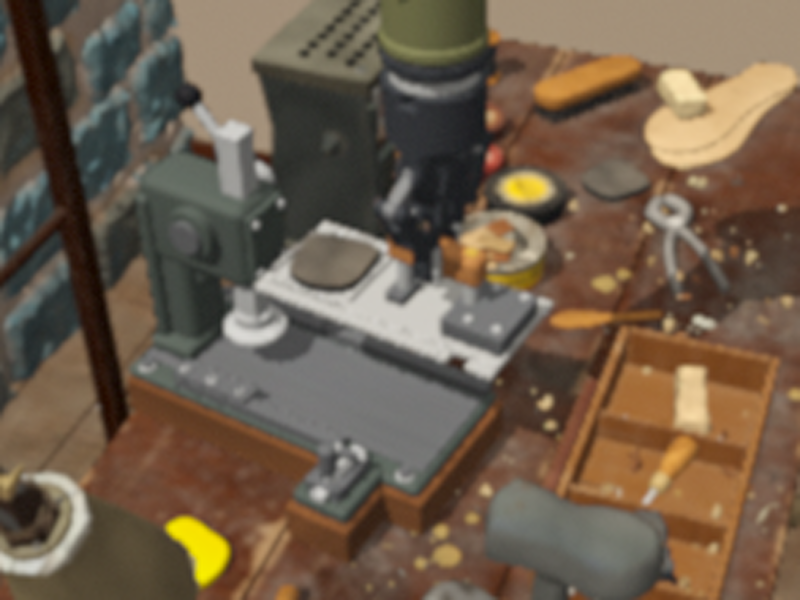

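The plate's top is at 185 mm, so its underside is about 127 mm above the bed. It is level within about 0.3°, still, and the heel is in its nest at (333,260). I hand in.

```bash
python3 -c "
from bench import robot
print(robot.hand_in())"
```

```text
the job is handed in; nothing more can be done
None
```

The job is handed in. I drew the bolt to its stop, slid the carrier about 85 mm straight out, and lifted it by the grip; the arm is still holding it up. This took about 15 s of the 48 s.

**Last checks**
- **Height and level:** the plate's underside is about 127 mm above the bed and level within about 0.3°.
- **Hold:** the grip reads 21.3 mm wide, the load is 6 to 7 N and the joints are still.
- **Heel and bystanders:** the heel lies in its nest. The bystanders visible in the last pictures look undisturbed. I checked them by eye only.
- **Forces:** the highest reading was about 15 N, while testing the bolt against its stop. I looked only at the end of each move.

**Disagreement:** the cameras showed the bolt moving only 18.2 to 19 mm of the stated 20 mm. I gripped it a second time, 5 mm higher, and it stopped at the same place against 15 N. I therefore took that as the stop, with the bolt having started slightly out. The tip was clear of the carrier.

I drew the carrier 85 mm rather than the suggested 90 mm because a tray rim about as high as the carrier's underside stood just beyond. That left about 14 mm to the tray and about 10 mm to the keeper strips.

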